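# Release the welding positioner's brake with the splined key

### The arm

A 6-joint arm with a two-finger parallel gripper is mounted at the origin on the work surface. World frame = base frame: x ahead of the robot, y to its left, z up, the work surface at z = 0. Lengths are in m, angles in rad, forces in N, time in s.
With the tool pointing down it reaches from about 0.375 to 0.925 m from the base axis. Payload 5.7 kg.
Tool frame: the origin (TCP) lies midway between the tips of the shut fingers; the grasp point (between the pads) lies manip.pinch_z behind it (manip.pinch_z is the distance from the TCP to the grasp point, in m); z points along the fingers, y is the line along which they close (so a half turn about z gives the same grasp; the last joint's range is limited). The gripper opens to 85 mm and grips with 20 to 120 N. Pads are 22 mm wide; open, the fingers measure 114 mm over their backs; the gripper's body (76 mm by 85 mm) begins 54 mm behind the grasp point. The pads swing forward as they close: fully open they stand 13 mm farther back than shut.
Start: joints at [1.014, 0.359, 1.51, -0, 1.272, -0.115], TCP at [0.257, 0.542, 0.206] pointing down, gripper open.
Joint ranges: [-2.97, 2.97], [-1.01, 2.36], [0.21, 2.38], [-0.96, 4.11], [0.2, 2.71], [-2.98, 2.98]. Speed limits (rad/s): [2.39, 2.39, 3.14, 3.14, 3.14, 3.14].

### API

Orientations are given as a unit quaternion [x, y, z, w].
In Python, from cell import manip gives the robot as it stands.
- The arm moves only by the tool servo_tool, never from a script. Its argument "plan" is a list of rows, each an object with "dp": the shift along the tool's x, y, z in mm, a list of three; "delta_rot": the turn, a rotation vector about the tool's x, y, z in degrees, a list of three; "jaw": the opening in per cent of the stroke, from 0 (shut) to 100 (fully open). In form: [{"dp": [dx, dy, dz], "delta_rot": [rx, ry, rz], "jaw": jaw}, ...]. A call has 1 to 12 rows; each row shifts and turns the commanded pose from where the row before left it, along the tool's axes as they then stand; what a row does not reach is not made up. A row lasts 1/10 s, in which the tool goes at most 50 mm and 8.59 degrees, less where a joint would pass 70% of its speed; a pose out of reach is approached as far as the arm can. A call with a gripper value outside its range is refused whole. The fingers move at their own pace and stop on an object; "grip_force" is the grip in N (left out, the last holds). Time passes only in rows, so rows that do not move let the fingers close. It gives the time, the measured TCP pose, the force, the opening and the grip force at its end, in the units of the state.
- manip.observe(): the state, without advancing time (a new reading comes with each control period).
- manip.snapshot(name): name is "scene" or "top"; returns a dict with "color" (400x640x3 uint8, red, green, blue), "fx", "fy", "cx", "cy" (pixels), "position" and "rotation" of the camera in the world. Camera axes: x right, y down, z forward; pixel columns grow to the right and rows downward; lengths in m; the calibration is good to about 2 mm. A picture is of the moment at which its call begins. There is no depth.
- manip.hand_in(): hands the job in; it is judged then, once.
The state is a dict: "time": time; "q": joint angles; "dq": joint speeds; "tau": joint torques, N m; "tcp_pos": TCP position; "tcp_rot": TCP orientation; "force": force on the tool from outside, world axes, zero at the start; "moment": the same for the moment, N m; "opening": opening from 0.0 (shut) to 1.0 (fully open); "gripper_force": force on a finger pad.
Only numpy, scipy, OpenCV 4.12 (cv2) and the standard library are available. Lean on these libraries where they do the work, as an engineer would, in place of code of your own. Each camera call takes 0.05 s, during which the arm holds its last target. There are 200 camera calls.

### The job

Pull the sprung dust slide on top of the welding positioner all the way out to its stop. Then take the splined key (the one with the flat wing handle) out of the rack, turn it until its splines mesh with the socket, push it fully home against the brake spring so that its flange sits on the hub, and finish while still holding the key pressed down there: do not let go. Leave everything else on the bench where it is.

Things in the scene. Friction and masses are not known exactly. Their poses are not given: they have to be found in the camera images.
- positioner: Grey gearbox housing fixed to the bench, 200 (x) x 150 (y) x 75 mm high, foot 230 x 170 x 12 mm. Origin: under its centre, on the bench; z up, x along the guide rails to the steel faceplate (at x = 116 to 128 mm, top 110 mm high). Rails at y = +-40 mm, 6 mm wide, top 85 mm high. The socket is at x = y = 0.
- dust_slide (a joint): Dust slide over the socket, in m: 0 shut (covers it), 0.060 out at its stop. Moves along the housing's -x. A light spring (0.2 N shut, 1.4 N out) pulls it back, but its felt-lined rails (friction 2.2 N) hold it where it is left; pulling out takes 4 N. Aluminium plate 60 x 70 x 4 mm, upper face 82 mm above the bench, with an upright pull tab.
- slide_tab (a point): Centre of the top edge of the slide's pull tab, 108 mm above the bench. The tab, 10 mm thick along the housing's x and 36 mm wide along its y, stands 26 mm up from the slide plate: pinch it across x, pull to -x. Moves with the slide; when shut it is 24 mm to the -x side of the socket.
- socket (a point): Centre of the top of the 40 mm square steel hub, 77 mm above the bench; z up, x and y along the slots and the hub's sides. Cross-shaped socket: four slots 7 mm wide, reaching 12.5 mm from the centre, 32 mm deep; the key fits at any quarter turn. The hub's angle to the housing varies up to 42 degrees either way; it turns only against a brake (0.12 N m).
- brake_pin (a joint): How far the brass brake pin in the socket is pressed down, in m: 0 at rest, its top 10 mm below the mouth; 0.014 with the key home. Spring 6 N at rest, 13 N with the key home: let go, and the key is lifted again.
- spline_key: Splined key, steel, about 200 g, 95 mm tall, standing loose in one of the rack's holes, its flange on the rack's top (origin 26 mm above the bench). Origin: centre of its foot's underside; z up, x and y along the ribs. Foot: cross of four ribs, 24 mm tall, 5 mm thick, reaching 11 mm out. Flange 44 mm across, from 24 to 30 mm. Home: origin 24 mm below the socket's mouth, flange on the hub.
- key_handle (a point): Centre of the top of the splined key's flat wing handle, 95 mm above the key's origin. The wing is 44 mm wide along the key's x, 12 mm thick along its y (pinch it there) and 35 mm tall; below it a round stem 16 mm thick, 30 mm long.
- rack: Wooden block fixed to the bench, 90 (x) x 190 (y) x 50 mm high; origin: centre of its underside; two round holes 29 mm wide, 36 mm deep, at y = -47 and +47 mm.
- pin_key: Bystander: a plain key standing in the rack's other hole: same flange and stem, but a round knob (30 mm across) on top and a smooth round foot; must stay
- tape_roll: Bystander: green tape roll lying flat, 68 mm across, 24 mm high; origin: centre of its underside
- angle_bracket: Bystander: steel L-bracket 70 x 50 x 60 mm high standing on its foot; origin: centre of the foot's underside
- hammer: Bystander: hammer lying on the bench
- wrench: Bystander: wrench lying on the bench
- tube_offcut: Bystander: short upright steel tube, 42 mm across, 60 mm high; origin: centre of its underside
- brush: Bystander: brush with a wooden handle lying on the bench

How it is judged:
On the way, in this order (a step that is already met when the one before it is completed fails the run):
1. the dust slide is out at its stop (value of joint dust_slide above 0.056 m), for 0.2 s.
2. the splined key is lifted out of the rack (height (world z) of spline_key above 0.06 m and contact force between the fingers and spline_key above 1 N), for 0.2 s.
3. the splined key is meshed and pushed home (z of spline_key in the frame of socket below -0.0215 m and horizontal distance between spline_key and socket below 0.004 m and angle between spline_key's own z axis and vertical below 0.09 rad and value of joint brake_pin above 0.0105 m), for 0.2 s.
At the end, for the whole second after the job is handed in: The key is held by the fingers (over 2 N), at rest, meshed and home: axis within 4 mm, upright within 0.09 rad, foot over 21.5 mm below the mouth (flange within 2.5 mm of the hub), brake pin pressed in over 10.5 mm; the dust slide is still out (over 52 mm) (all of step 3 and value of joint dust_slide above 0.052 m and contact force between the fingers and spline_key above 2 N and linear speed of spline_key below 0.02 m/s); the arm keeps its last pose, push and grip.
It fails at once if a bystander is moved by more than 40 mm (distance of any of pin_key, tape_roll, angle_bracket, hammer, wrench, tube_offcut, brush from where it was at the start of the episode above 0.04 m).
It also fails if it takes over 62 s, if anything falls off the work surface, if the arm or the gripper's body presses on something with over 40 N, if the wrist force passes 120 N, or if a joint passes its speed limit or range.

## Working session

There is one attempt and no reset: what is moved stays moved. The work goes in short steps, Python scripts to look and compute and a tool call to move; the robot and the scene stay as the last step left them, time stands still between calls to the robot, and variables do not carry over. Pictures are saved under pics/ and viewed, at most 12 in all, crops included, and the job is handed in when it is done.

Besides the shell and the picture viewer there is one more tool, called after "Emit:" as a command line: name --argument value ..., lists and objects as JSON in quotes. servo_tool: Moves the arm, as the interface text tells. Its arguments: {"type":"object","properties":{"plan":{"type":"array","items":{"type":"object","properties":{"dp":{"type":"array","items":{"type":"number"}},"delta_rot":{"type":"array","items":{"type":"number"}},"jaw":{"type":"number"}}}},"grip_force":{"type":"number"}},"required":["plan"]}

```bash
mkdir -p pics; ls; python3 - <<'E'
from cell import manip
import cv2,numpy as np
np.set_printoptions(precision=4,suppress=True)
s=manip.observe();print(s, manip.pinch_z)
for n in ["scene","top"]:
    d=manip.snapshot(n);cv2.imwrite(f"pics/{n}0.png",d["color"][:,:,::-1])
    print(n,d["fx"],d["fy"],d["cx"],d["cy"],d["position"],d["rotation"])
E
```

```text
pics
{'time': 0.0, 'q': array([ 1.0139,  0.3595,  1.5114,  0.    ,  1.2725, -0.1151]), 'dq': array([-0.0008, -0.0002, -0.0006,  0.0011, -0.0001, -0.0002]), 'tau': array([ -0.0014, -52.7605, -27.8622,  -0.0006,   0.0131,  -0.    ]), 'tcp_pos': array([0.2562, 0.5418, 0.2047]), 'tcp_rot': array([ 0.2191,  0.9757, -0.0009, -0.0003]), 'force': array([ 0.2196, -0.3991, -0.1092]), 'moment': array([-0.0246,  0.0219, -0.0265]), 'gripper_force': 0.0, 'opening': 1.0018277846876724} 0.0187
scene 490.5657647024831 490.5657647024831 326.37825385077036 196.90677656777672 [ 1.3078 -0.3093  1.0748] [ 0.7681  0.5454 -0.1894 -0.277 ]
top 386.1648271405052 386.1648271405052 319.13901889285427 203.1297579973655 [ 0.5163 -0.024   1.0911] [ 0.7169 -0.6965  0.0279 -0.0109]
```

View pics/scene0.png

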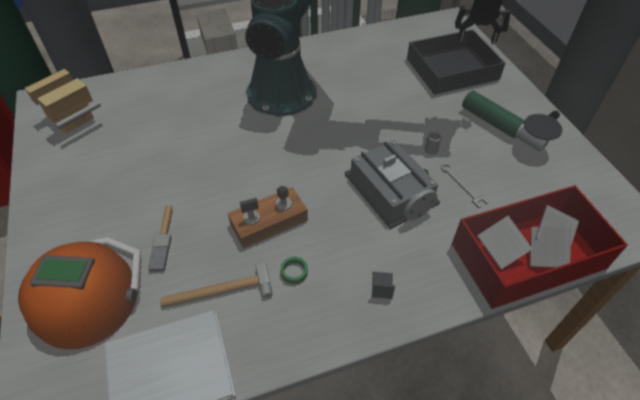

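View pics/top0.png

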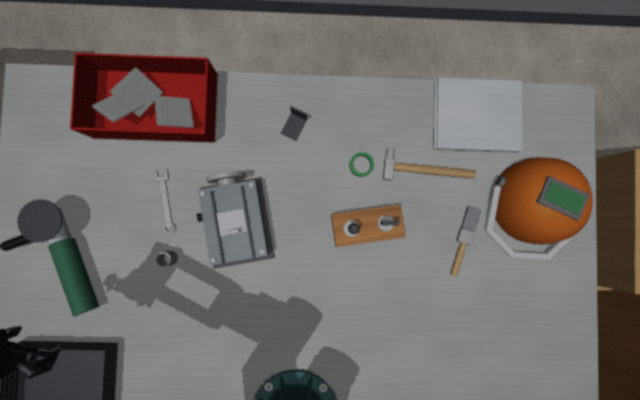

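The scene view shows the positioner near (393,180) and the rack near (268,215). In the top view the positioner is at (235,222), its faceplate towards the top at (230,178). The rack is at (368,225), with the wing key in the right-hand hole (390,221) and the knob key on the left (352,228).

```bash
cat > h.py <<'E'
from cell import manip
import cv2,numpy as np
from scipy.spatial.transform import Rotation as R
np.set_printoptions(precision=4,suppress=True)
def ray(d,uv):
    r=R.from_quat(d["rotation"]).as_matrix() if np.size(d["rotation"])==4 else np.array(d["rotation"])
    v=r@np.array([(uv[0]-d["cx"])/d["fx"],(uv[1]-d["cy"])/d["fy"],1]); return np.array(d["position"]),v
def at_z(d,uv,z):
    p,v=ray(d,uv); return p+v*(z-p[2])/v[2]
def proj(d,X):
    r=R.from_quat(d["rotation"]).as_matrix(); c=(np.atleast_2d(X)-d["position"])@r
    return np.c_[c[:,0]/c[:,2]*d["fx"]+d["cx"],c[:,1]/c[:,2]*d["fy"]+d["cy"]]
def crop(d,x,y,w,h,k):
    return cv2.resize(d["color"][y:y+h,x:x+w,::-1],None,fx=k,fy=k,interpolation=cv2.INTER_CUBIC)
E
python3 - <<'E'
from h import *
t=manip.snapshot("top");s=manip.snapshot("scene")
a=np.hstack([crop(t,190,165,90,110,4.4)[:300*2], crop(t,325,190,90,110,4.4)])
cv2.imwrite("pics/c1.png",np.clip(a*1.5,0,255).astype(np.uint8));print(a.shape)
b=np.hstack([crop(s,340,135,100,95,4),crop(s,220,175,100,95,4)])
cv2.imwrite("pics/c2.png",np.clip(b*1.5,0,255).astype(np.uint8))
E
```

```text
(484, 792, 3)
```

View pics/c1.png

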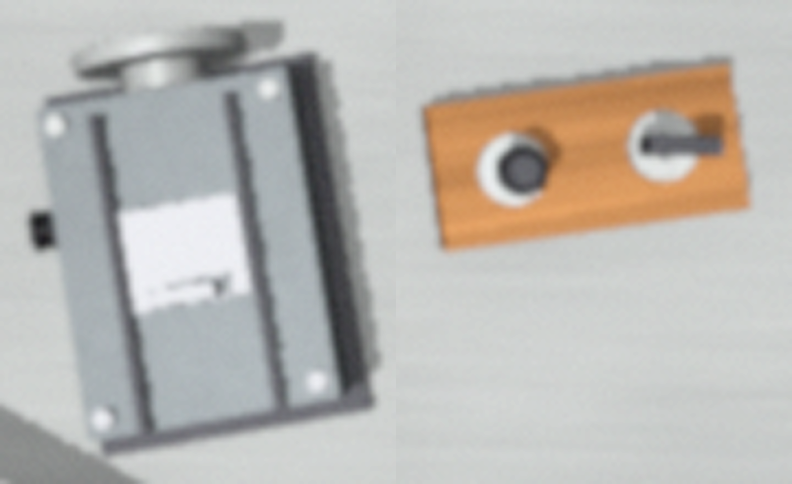

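View pics/c2.png

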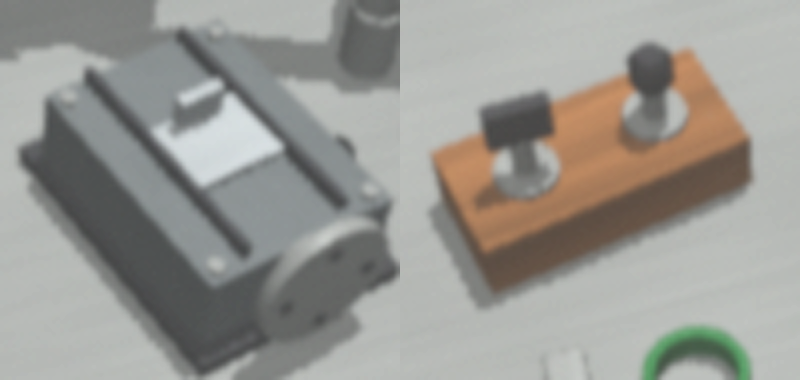

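Crop 1 shows the housing's screws at (55,125), (268,88), (317,380) and (103,418), and the slide plate's corners at (118,210), (238,193), (250,293) and (137,313). In the same crop, the knob key is at left and the wing key's top edge runs (652–722,145), with its flange at (664,146). Crop 2 confirms the shut slide with its tab, and the wing top running (482,108)–(550,93).

```bash
python3 - <<'E'
from h import *
t=manip.snapshot("top");s=manip.snapshot("scene")
f=lambda p,x,y,k:((p[0]+.5)/k-.5+x,(p[1]+.5)/k-.5+y)
P=lambda p,z:at_z(t,f(p,190,165,4.4),z)
sc=np.array([P(p,.076) for p in [(55,125),(268,88),(317,380),(103,418)]])
pl=np.array([P(p,.082) for p in [(118,210),(238,193),(250,293),(137,313)]])
for a in (sc,pl):
    v=a[0]+a[1]-a[2]-a[3]; w=a[0]+a[3]-a[1]-a[2]
    print(a.mean(0),np.degrees(np.arctan2(v[1],v[0])),np.degrees(np.arctan2(-w[0],w[1])),np.linalg.norm(v)/2,np.linalg.norm(w)/2)
c,a=sc.mean(0),0
K=lambda p,z:at_z(t,f((p[0]-396,p[1]),325,190,4.4),z)
print("wing top",K((652,145),.121),K((722,145),.121),"flange",K((664,146),.056))
rk=[(427,107),(727,62),(748,205),(445,247)]; r=np.array([K(p,.05) for p in rk]);print("rack",r.mean(0),r)
S=lambda p,z:at_z(s,f((p[0]-400,p[1]),220,175,4),z)
print("scene wing",S((482,107),.121),S((550,93),.121),"flange",S((526,168),.056))
S2=lambda p,z:at_z(s,f(p,340,135,4),z)
print("tab top",[S2(p,.108) for p in [(177,93),(218,82)]], "plate",[S2(p,.082) for p in [(204,187),(284,147)]])
E
```

```text
[0.5165 0.1789 0.076 ] 11.67716186395002 11.649341798792278 0.17611492448819094 0.12773784855586437
[0.5165 0.1777 0.082 ] 10.948250189067947 10.702271747904582 0.06062024024402973 0.06911578193636857
wing top [ 0.5256 -0.2084  0.121 ] [ 0.5267 -0.2487  0.121 ] flange [ 0.5258 -0.2281  0.056 ]
rack [ 0.519 -0.182  0.05 ] [[ 0.5456 -0.0829  0.05  ]
 [ 0.5787 -0.2673  0.05  ]
 [ 0.4911 -0.2818  0.05  ]
 [ 0.4604 -0.0961  0.05  ]]
scene wing [ 0.5217 -0.2473  0.121 ] [ 0.5245 -0.2046  0.121 ] flange [ 0.5269 -0.2277  0.056 ]
tab top [array([0.4894, 0.1579, 0.108 ]), array([0.4889, 0.1887, 0.108 ])] plate [array([0.5533, 0.1524, 0.082 ]), array([0.5379, 0.2192, 0.082 ])]
```

Emit:
servo_tool --plan '[{"dp": [0,0,0],"delta_rot": [0,0,8.5],"jaw": 50},{"dp": [0,0,0],"delta_rot": [0,0,8.5],"jaw": 50},{"dp": [0,0,0],"delta_rot": [0,0,8.5],"jaw": 50},{"dp": [0,0,0],"delta_rot": [0,0,8.5],"jaw": 50},{"dp": [0,0,0],"delta_rot": [0,0,8.5],"jaw": 50},{"dp": [0,0,0],"delta_rot": [0,0,8.5],"jaw": 50},{"dp": [-25,10,0],"delta_rot": [0,0,2.4],"jaw": 50},{"dp": [-40,16,0],"delta_rot": [0,0,0],"jaw": 50},{"dp": [-40,16,0],"delta_rot": [0,0,0],"jaw": 50},{"dp": [-40,16,0],"delta_rot": [0,0,0],"jaw": 50},{"dp": [-40,16,0],"delta_rot": [0,0,0],"jaw": 50}]'

```text
time: 1.4
tcp_pos: [0.3669, 0.3747, 0.2057]
tcp_rot: [0.634, 0.773, 0.0, 0.0]
force: [0.7, 0.3, 0.3]
opening: 0.498
gripper_force: 0.0
```

Emit:
servo_tool --plan '[{"dp": [-40,16,0],"delta_rot": [0,0,0],"jaw": 50},{"dp": [-40,16,0],"delta_rot": [0,0,0],"jaw": 50},{"dp": [-40,16,0],"delta_rot": [0,0,0],"jaw": 50},{"dp": [-40,16,0],"delta_rot": [0,0,0],"jaw": 50},{"dp": [-40,15,0],"delta_rot": [0,0,0],"jaw": 50},{"dp": [0,0,0],"delta_rot": [0,0,0],"jaw": 50},{"dp": [0,0,0],"delta_rot": [0,0,0],"jaw": 50}]'

```text
time: 2.1
tcp_pos: [0.4831, 0.1947, 0.2055]
tcp_rot: [0.635, 0.772, -0.0, -0.0]
force: [-0.0, 0.1, -0.5]
opening: 0.501
gripper_force: 0.0
```

```bash
cat >> h.py <<'E'
def go(target,yaw=None):
    "remaining shift in tool axes (mm) to target; turn about tool z (deg) to bring tool y to yaw (mod 180)"
    o=manip.observe();r=R.from_quat(o["tcp_rot"]);m=r.as_matrix()
    y=np.degrees(np.arctan2(m[1,1],m[0,1]))
    print("t",o["time"],"tcp",o["tcp_pos"],"yaw",y,"tilt",m[:2,2],"F",o["force"],"open",o["opening"],"g",o["gripper_force"],"q6",o["q"][5])
    print("dp mm",1000*(m.T@(np.array(target)-o["tcp_pos"])), "turn", None if yaw is None else -((yaw-y+90)%180-90))
E
python3 -c "
from h import *
go([.493,.1733,.087],11.3)"
```

```text
t 2.1 tcp [0.4831 0.1947 0.2055] yaw 11.13619364072991 tilt [-0.0005  0.0003] F [-0.0212  0.0508 -0.4962] open 0.5013761796176138 g 0.0 q6 0.05561680341797265
dp mm [-22.9285   5.6113 118.5054] turn -0.16380635927009735
```

Emit:
servo_tool --plan '[{"dp": [-23,5.5,10],"delta_rot": [0,0,0],"jaw": 50},{"dp": [0,0,35],"delta_rot": [0,0,0],"jaw": 50},{"dp": [0,0,35],"delta_rot": [0,0,0],"jaw": 50},{"dp": [0,0,25],"delta_rot": [0,0,0],"jaw": 50},{"dp": [0,0,12],"delta_rot": [0,0,0],"jaw": 50},{"dp": [0,0,0],"delta_rot": [0,0,0],"jaw": 50},{"dp": [0,0,0],"delta_rot": [0,0,0],"jaw": 0},{"dp": [0,0,0],"delta_rot": [0,0,0],"jaw": 0},{"dp": [0,0,0],"delta_rot": [0,0,0],"jaw": 0},{"dp": [0,0,0],"delta_rot": [0,0,0],"jaw": 0},{"dp": [0,0,0],"delta_rot": [0,0,0],"jaw": 0}]' --grip_force 30

```text
time: 3.2
tcp_pos: [0.4931, 0.1739, 0.0891]
tcp_rot: [0.634, 0.773, 0.0, 0.0]
force: [0.2, 0.1, 0.4]
opening: 0.0
gripper_force: 0.0
```

```bash
python3 - <<'E'
from h import *
t=manip.snapshot("top");s=manip.snapshot("scene")
a=np.hstack([crop(t,190,165,90,100,4.4),crop(s,340,115,90,100,4.4)])
cv2.imwrite("pics/c3.png",np.clip(a*1.5,0,255).astype(np.uint8))
print(proj(s,[.493,.1733,.108]),proj(t,[.493,.1733,.108]),proj(s,[.4935,.173,.088]))
E
```

```text
[[389.6062 157.462 ]] [[231.1558 231.2109]] [[388.7754 162.6463]]
```

View pics/c3.png

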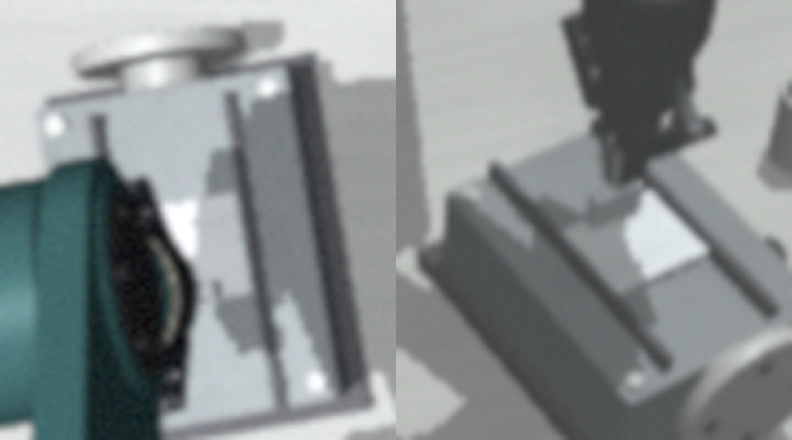

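The fingertip in the scene crop sits at (625,180), right where the tab was. The plate hasn't moved, so it's unclear whether the tab is between the fingers.

```bash
python3 - <<'E'
from h import *
go([.493,.1733,.087],11.3)
s=manip.snapshot("scene")
a=crop(s,355,105,70,70,8)
a=np.clip(255*(a/255.)**.45,0,255)
cv2.imwrite("pics/c4.png",a.astype(np.uint8))
E
```

```text
t 3.3 tcp [0.4929 0.1739 0.0889] yaw 11.278385628813313 tilt [0.0004 0.    ] F [-0.5749 -0.523  -0.097 ] open 0.0010590338737983152 g 0.0 q6 0.010159710190754026
dp mm [-0.5684 -0.0122  1.8575] turn -0.0216143711866863
```

View pics/c4.png

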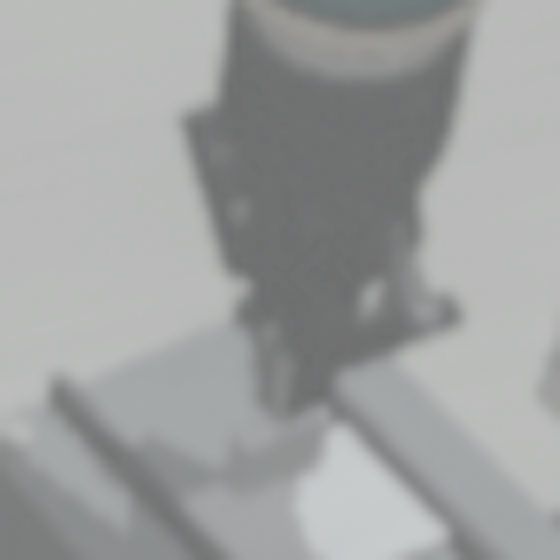

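```bash
python3 - <<'E'
from h import *
s=manip.snapshot("scene");b=cv2.imread("pics/scene0.png")
cl=cv2.createCLAHE(4,(3,3))
o=[cv2.resize(cl.apply(cv2.cvtColor(i[130:180,365:415],cv2.COLOR_BGR2GRAY)),None,fx=8,fy=8,interpolation=cv2.INTER_CUBIC) for i in (b,s["color"][:,:,::-1].copy())]
cv2.imwrite("pics/c5.png",np.hstack(o))
E
```

```text
(no output)
```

View pics/c5.png

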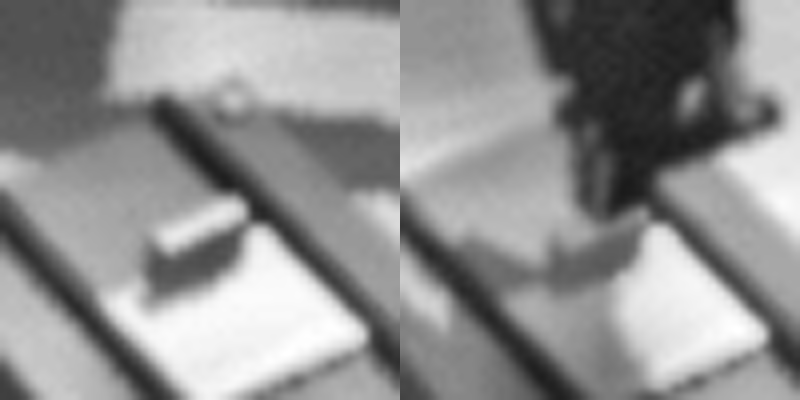

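Picture c5 shows the tab unmoved, its top at (197,225) in the left half. The shut fingertips end at its upper edge, (605,215) in the right half, so they seem to have closed just above the tab. I'll open, lower a little and retry.

Emit:
servo_tool --plan '[{"dp": [0,0,0],"delta_rot": [0,0,0],"jaw": 50},{"dp": [0,0,0],"delta_rot": [0,0,0],"jaw": 50},{"dp": [0,0,0],"delta_rot": [0,0,0],"jaw": 50},{"dp": [0,0,5],"delta_rot": [0,0,0],"jaw": 50},{"dp": [0,0,5],"delta_rot": [0,0,0],"jaw": 50},{"dp": [0,0,0],"delta_rot": [0,0,0],"jaw": 50}]' --grip_force 25

```text
time: 4.0
tcp_pos: [0.4919, 0.1737, 0.0776]
tcp_rot: [0.634, 0.773, -0.001, -0.001]
force: [0.7, -0.2, -0.1]
opening: 0.497
gripper_force: 0.0
```

Emit:
servo_tool --plan '[{"dp": [0,0,0],"delta_rot": [0,0,0],"jaw": 0},{"dp": [0,0,0],"delta_rot": [0,0,0],"jaw": 0},{"dp": [0,0,0],"delta_rot": [0,0,0],"jaw": 0},{"dp": [0,0,0],"delta_rot": [0,0,0],"jaw": 0}]'

```text
time: 4.4
tcp_pos: [0.4927, 0.1739, 0.0787]
tcp_rot: [0.634, 0.773, -0.0, 0.0]
force: [-0.3, -0.4, 0.6]
opening: 0.103
gripper_force: 26.4
```

Emit:
servo_tool --plan '[{"dp": [0,-5,0],"delta_rot": [0,0,0],"jaw": 0},{"dp": [0,-8,0],"delta_rot": [0,0,0],"jaw": 0},{"dp": [0,-8,0],"delta_rot": [0,0,0],"jaw": 0},{"dp": [0,-8,0],"delta_rot": [0,0,0],"jaw": 0},{"dp": [0,-8,0],"delta_rot": [0,0,0],"jaw": 0},{"dp": [0,-8,0],"delta_rot": [0,0,0],"jaw": 0},{"dp": [0,-8,0],"delta_rot": [0,0,0],"jaw": 0},{"dp": [0,-6,0],"delta_rot": [0,0,0],"jaw": 0},{"dp": [0,-2,0],"delta_rot": [0,0,0],"jaw": 0},{"dp": [0,0,0],"delta_rot": [0,0,0],"jaw": 0},{"dp": [0,0,0],"delta_rot": [0,0,0],"jaw": 0}]'

```text
time: 5.5
tcp_pos: [0.4332, 0.1618, 0.0787]
tcp_rot: [0.634, 0.773, 0.0, 0.0]
force: [5.1, -2.6, -3.0]
opening: 0.1
gripper_force: 26.1
```

Emit:
servo_tool --plan '[{"dp": [0,-2,0],"delta_rot": [0,0,0],"jaw": 0},{"dp": [0,-1,0],"delta_rot": [0,0,0],"jaw": 0},{"dp": [0,0,0],"delta_rot": [0,0,0],"jaw": 0},{"dp": [0,0,0],"delta_rot": [0,0,0],"jaw": 0}]'

```text
time: 5.9
tcp_pos: [0.4329, 0.1618, 0.0788]
tcp_rot: [0.634, 0.773, 0.002, 0.002]
force: [10.7, -0.7, -10.1]
opening: 0.104
gripper_force: 25.4
```

Emit:
servo_tool --plan '[{"dp": [0,2.5,0],"delta_rot": [0,0,0],"jaw": 0},{"dp": [0,0,0],"delta_rot": [0,0,0],"jaw": 45},{"dp": [0,0,0],"delta_rot": [0,0,0],"jaw": 45},{"dp": [0,0,0],"delta_rot": [0,0,0],"jaw": 45},{"dp": [0,0,-30],"delta_rot": [0,0,0],"jaw": 45},{"dp": [0,0,-40],"delta_rot": [0,0,0],"jaw": 45},{"dp": [0,0,-40],"delta_rot": [0,0,5.6],"jaw": 45},{"dp": [-40,9,0],"delta_rot": [0,0,5.7],"jaw": 45},{"dp": [-44,9,0],"delta_rot": [0,0,0],"jaw": 45},{"dp": [-44,9,0],"delta_rot": [0,0,0],"jaw": 45},{"dp": [-44,9,0],"delta_rot": [0,0,0],"jaw": 45},{"dp": [-44,9,0],"delta_rot": [0,0,0],"jaw": 45}]'

```text
time: 7.1
tcp_pos: [0.4806, -0.0543, 0.1886]
tcp_rot: [0.707, 0.707, -0.0, -0.001]
force: [-0.5, 1.3, -0.5]
opening: 0.448
gripper_force: 0.0
```

```bash
python3 - <<'E'
from h import *
go([.5255,-.228,.2],0)
t=manip.snapshot("top");s=manip.snapshot("scene")
a=crop(t,205,195,55,62,7);b=crop(s,360,130,55,62,7)
cv2.imwrite("pics/c6.png",np.clip(255*(np.hstack([a,b])/255.)**.6*1.1,0,255).astype(np.uint8))
cv2.imwrite("pics/top6.png",t["color"][:,:,::-1]);cv2.imwrite("pics/scene6.png",s["color"][:,:,::-1])
print(proj(t,[.5165,.178,.077]),proj(s,[.5165,.178,.077]))
E
```

```text
t 7.1 tcp [ 0.4806 -0.0543  0.1886] yaw 0.0005900080817327815 tilt [-0.0009  0.0006] F [-0.4924  1.3374 -0.5196] open 0.4480199894773441 g 0.0 q6 -0.2559328583639943
dp mm [-173.6957   44.9205  -11.5631] turn 0.0005900080817298203
[[232.121  221.9195]] [[393.4189 170.7443]]
```

View pics/c6.png

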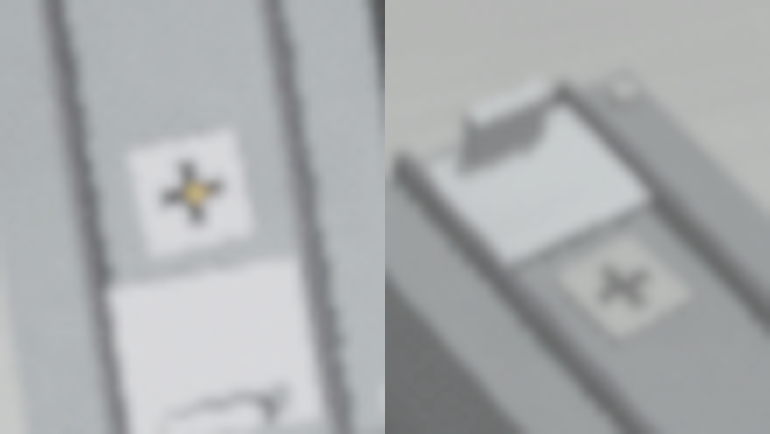

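The slide is out. The hub is visible in the top crop with corners (128,152), (233,128), (257,235) and (150,257). In the scene crop its centre is at (622,287). Next I'll rectify both views to the hub plane for centre and angle.

```bash
python3 - <<'E'
from h import *
for n in ("top","scene"):
    t=manip.snapshot(n)
    c0=np.array([.5165,.178]); k=4000; N=240   # 0.25mm/px, 60mm window; image x=world x, image y=world y
    g=np.array([[c0[0]-.03,c0[1]-.03,.077],[c0[0]+.03,c0[1]-.03,.077],[c0[0]+.03,c0[1]+.03,.077],[c0[0]-.03,c0[1]+.03,.077]])
    H=cv2.getPerspectiveTransform(proj(t,g).astype(np.float32),np.float32([[0,0],[N,0],[N,N],[0,N]]))
    w=cv2.cvtColor(cv2.warpPerspective(t["color"],H,(N,N),flags=cv2.INTER_CUBIC),cv2.COLOR_RGB2GRAY)
    best=None
    yy,xx=np.mgrid[0:N,0:N]; wf=cv2.GaussianBlur(w,(0,0),2).astype(float)
    # contrast of square rim inside (17-19mm) vs outside (21-23mm), plus dark cross
    for th in np.arange(-45,45,1.):
        c,s=np.cos(np.radians(th)),np.sin(np.radians(th))
        for dx in np.arange(-28,29,2):
            for dy in np.arange(-28,29,2):
                pass
    a=np.linspace(-1,1,41)
    def pts(r,th,cx,cy):
        p=np.r_[np.c_[a*r,0*a+r],np.c_[a*r,0*a-r],np.c_[0*a+r,a*r],np.c_[0*a-r,a*r]]*4
        c,s=np.cos(th),np.sin(th); return cx+p[:,0]*c-p[:,1]*s, cy+p[:,0]*s+p[:,1]*c
    from scipy.ndimage import map_coordinates as mc
    from scipy.optimize import minimize
    def cost(v):
        f=lambda r:mc(wf,[pts(r,v[2],v[0],v[1])[1],pts(r,v[2],v[0],v[1])[0]],order=1,mode="nearest")
        o=np.minimum(f(21.5),190) if 0 else f(21.5)
        ax=np.r_[np.linspace(-11,-4,15),np.linspace(4,11,15)]*4;z=0*ax;c,s=np.cos(v[2]),np.sin(v[2])
        X=np.r_[ax,z];Y=np.r_[z,ax]
        cr=mc(wf,[v[1]+X*s+Y*c,v[0]+X*c-Y*s],order=1,mode="nearest")
        return o.mean()-f(18.5).mean()+cr.mean()
    r=min((minimize(cost,[120+i,120+j,np.radians(h)],method="Nelder-Mead",options=dict(initial_simplex=np.array([120+i,120+j,np.radians(h)])+np.array([[0,0,0],[8,0,0],[0,8,0],[0,0,.2]]))) for h in range(-40,50,15) for i in(-12,0,12) for j in(-12,0,12)),key=lambda r:r.fun)
    print(n,"socket",c0-.03+(r.x[:2]+.5)/4000,"angle mod90",np.degrees(r.x[2])%90,r.fun)
E
```

```text
top socket [0.5163 0.1786] angle mod90 14.331771901956785 68.17328148987482
scene socket [0.5152 0.1791] angle mod90 14.685697094536922 72.08628629250647
```

Emit:
servo_tool --plan '[{"dp": [-43,11,-3],"delta_rot": [0,0,0],"jaw": 45},{"dp": [-43,11,-3],"delta_rot": [0,0,0],"jaw": 45},{"dp": [-43,11,-3],"delta_rot": [0,0,0],"jaw": 45},{"dp": [-44,11,-3],"delta_rot": [0,0,0],"jaw": 45},{"dp": [0,0,0],"delta_rot": [0,0,0],"jaw": 45},{"dp": [0,0,0],"delta_rot": [0,0,0],"jaw": 45}]'

```text
time: 7.9
tcp_pos: [0.525, -0.2248, 0.2001]
tcp_rot: [0.707, 0.707, 0.0, -0.001]
force: [0.3, 0.2, 0.1]
opening: 0.45
gripper_force: 0.0
```

```bash
python3 -c "
from h import *
go([.5255,-.228,.098],0)"
```

```text
t 7.9 tcp [ 0.525  -0.2248  0.2001] yaw -0.022714041661493895 tilt [-0.0013  0.0015] F [0.2519 0.1619 0.0575] open 0.4503364138601142 g 0.0 q6 -0.5257918231745023
dp mm [ -3.3857   0.6829 102.1145] turn -0.022714041661487272
```

Emit:
servo_tool --plan '[{"dp": [-3.4,0.5,30],"delta_rot": [0,0,0],"jaw": 45},{"dp": [0,0,35],"delta_rot": [0,0,0],"jaw": 45},{"dp": [0,0,30],"delta_rot": [0,0,0],"jaw": 45},{"dp": [0,0,20],"delta_rot": [0,0,0],"jaw": 45},{"dp": [0,0,12],"delta_rot": [0,0,0],"jaw": 45},{"dp": [0,0,7],"delta_rot": [0,0,0],"jaw": 45},{"dp": [0,0,0],"delta_rot": [0,0,0],"jaw": 45},{"dp": [0,0,0],"delta_rot": [0,0,0],"jaw": 0},{"dp": [0,0,0],"delta_rot": [0,0,0],"jaw": 0},{"dp": [0,0,0],"delta_rot": [0,0,0],"jaw": 0},{"dp": [0,0,0],"delta_rot": [0,0,0],"jaw": 0},{"dp": [0,0,0],"delta_rot": [0,0,0],"jaw": 0}]' --grip_force 70

```text
time: 9.1
tcp_pos: [0.5267, -0.2299, 0.0678]
tcp_rot: [0.707, 0.707, 0.0, 0.001]
force: [0.3, 1.5, 7.1]
opening: 0.128
gripper_force: 69.3
```

```bash
python3 -c "
from h import *
go([.5255,-.228,.066],0)"
```

```text
t 9.1 tcp [ 0.5267 -0.2299  0.0678] yaw -0.03060694671349877 tilt [ 0.002  -0.0009] F [0.3131 1.5021 7.0703] open 0.12806416654809988 g 69.34906125068665 q6 -0.5315599024107245
dp mm [ 1.9054 -1.1848  1.8143] turn -0.030606946713504612
```

Emit:
servo_tool --plan '[{"dp": [0,0,-15],"delta_rot": [0,0,0],"jaw": 0},{"dp": [0,0,-30],"delta_rot": [0,0,0],"jaw": 0},{"dp": [0,0,-35],"delta_rot": [0,0,0],"jaw": 0},{"dp": [0,0,-35],"delta_rot": [0,0,0],"jaw": 0},{"dp": [0,0,-15],"delta_rot": [0,0,0],"jaw": 0},{"dp": [0,0,0],"delta_rot": [0,0,0],"jaw": 0},{"dp": [0,0,0],"delta_rot": [0,0,0],"jaw": 0}]'

```text
time: 9.8
tcp_pos: [0.5252, -0.2293, 0.1961]
tcp_rot: [0.707, 0.707, -0.0, -0.0]
force: [0.4, 0.3, -1.9]
opening: 0.13
gripper_force: 68.5
```

Emit:
servo_tool --plan '[{"dp": [25,0,0],"delta_rot": [0,0,0],"jaw": 0},{"dp": [40,-1,0],"delta_rot": [0,0,0],"jaw": 0},{"dp": [43,-1,0],"delta_rot": [0,0,0],"jaw": 0},{"dp": [43,-1,0],"delta_rot": [0,0,0],"jaw": 0},{"dp": [43,-1,0],"delta_rot": [0,0,0],"jaw": 0},{"dp": [43,-1,0],"delta_rot": [0,0,0],"jaw": 0},{"dp": [43,-1,0],"delta_rot": [0,0,0],"jaw": 0},{"dp": [43,-1,0],"delta_rot": [0,0,0],"jaw": 0},{"dp": [40,-1,0],"delta_rot": [0,0,-5],"jaw": 0},{"dp": [26,-1,0],"delta_rot": [0,0,-5],"jaw": 0},{"dp": [10,0,0],"delta_rot": [0,0,-4.5],"jaw": 0},{"dp": [0,0,0],"delta_rot": [0,0,0],"jaw": 0}]'

```text
time: 11.0
tcp_pos: [0.511, 0.1704, 0.1945]
tcp_rot: [0.611, 0.792, -0.001, -0.001]
force: [0.6, -0.5, -1.7]
opening: 0.127
gripper_force: 68.4
```

```bash
python3 - <<'E'
from h import *
go([.516,.1788,.149],14.5)
s=manip.snapshot("scene")
cv2.imwrite("pics/c7.png",np.clip(255*(crop(s,345,85,100,110,5)/255.)**.6*1.1,0,255).astype(np.uint8))
E
```

```text
t 11.0 tcp [0.511  0.1704 0.1945] yaw 14.661355765884876 tilt [-0.0039 -0.0005] F [ 0.6071 -0.5201 -1.7443] open 0.12687569265564969 g 68.40380072593689 q6 -0.06253932532149664
dp mm [ 6.8338  7.1067 45.515 ] turn 0.16135576588487766
```

View pics/c7.png

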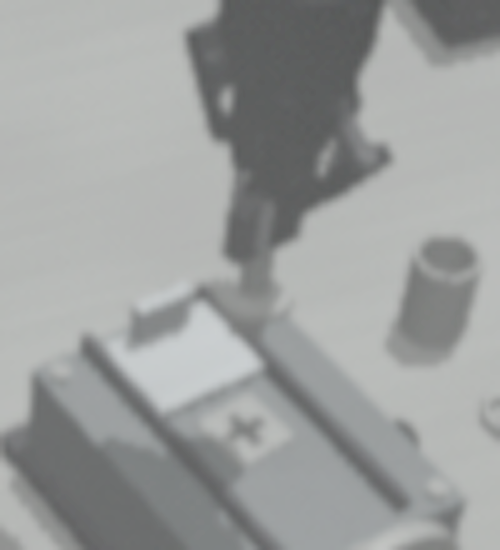

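The key hangs upright in the fingers, flange at (253,298) in the crop, and the socket cross is clear at (246,430). I'll check the key's offset from the TCP with both cameras' sight lines.

```bash
python3 - <<'E'
from h import *
s=manip.snapshot("scene");t=manip.snapshot("top")
o=manip.observe();print(o["tcp_pos"])
fl=((253.5)/5-.5+345,(298.5)/5-.5+85)
for z in (.17,.175,.18,.185): print(z,at_z(s,fl,z))
ax=np.array([o["tcp_pos"]+[0,0,dz] for dz in (-.042,-.018,-.012,.018,.053)])
print(proj(s,ax)-[345,85],"*5")
# bright flange blob (warped on scene at crop)
c=s["color"].mean(2)[120:165,370:420].astype(int)
print(c[14:34,14:38])
E
```

```text
[0.5122 0.1683 0.1955]
0.17 [0.5061 0.1759 0.17  ]
0.175 [0.5105 0.1732 0.175 ]
0.18 [0.515  0.1705 0.18  ]
0.185 [0.5194 0.1678 0.185 ]
[[47.7973 65.9061]
 [48.8725 59.3816]
 [49.1463 57.7206]
 [50.5458 49.2292]
 [52.2461 38.9124]] *5
[[123 123 124 122 110  77  51  46  46  47  48  52  60  64  61  62  81  99
  110 119 124 125 125 126]
 [124 125 124 122 111  78  51  46  48  47  48  52  61  66  68  81 106 119
  123 125 125 125 125 126]
 [125 124 124 123 115  90  64  51  51  50  52  56  63  68  73  92 116 124
  125 125 125 125 124 125]
 [124 124 125 125 121 108  88  73  70  60  60  63  67  68  75  97 119 124
  125 125 125 125 124 124]
 [125 125 126 125 124 120 112 103  94  71  65  66  68  69  79 102 120 124
  124 125 125 124 124 125]
 [125 126 125 123 125 125 122 117 102  76  67  68  69  68  81 106 121 124
  124 124 125 125 125 125]
 [123 121 119 116 121 122 121 115  99  74  67  68  68  69  83 108 120 125
  125 125 126 126 126 126]
 [112 103 103 101 106 107 106 101  86  71  68  68  68  69  80  99 111 122
  127 126 126 126 126 126]
 [ 94  78  81  87  91  92  92  87  77  68  68  68  69  6
[... 456 characters left out ...]
45 139 121  96  77  76  82  84  85  87  86  86  85  89 100 105  99
  101 119 126 127 127 128]
 [146 148 147 140 123  96  77  75  77  79  81  82  81  80  84  91  91  89
   99 116 125 128 128 129]
 [148 150 149 148 141 122  94  73  69  71  73  74  75  77  81  86  89  92
   98 108 119 126 129 128]
 [149 150 150 151 149 138 109  78  66  65  66  68  70  78  88  92  95  96
   97 100 109 120 126 128]
 [150 151 151 151 151 146 126  94  78  67  63  65  70  82  92  96  97  97
   98  98 101 109 119 126]
 [151 151 151 152 151 149 139 121 110  86  65  64  69  82  94  98  98  98
   98  97  97 100 109 118]
 [151 151 151 150 150 150 148 142 137 116  85  66  67  78  90  96  98  98
   98  97  97  98 101 109]]
```

```bash
python3 - <<'E'
from h import *
p=[]
for i in range(6):
    manip.snapshot("scene"); p.append(manip.observe()["tcp_pos"])
print(np.array(p))
go([.5166,.1764,.127],14.5)
E
```

```text
[[0.5125 0.1682 0.1958]
 [0.5127 0.1682 0.196 ]
 [0.5129 0.1682 0.1962]
 [0.513  0.1683 0.1964]
 [0.513  0.1684 0.1965]
 [0.513  0.1686 0.1966]]
t 11.45 tcp [0.513  0.1686 0.1966] yaw 14.403481290386713 tilt [-0.     -0.0001] F [-0.2371 -0.1097 -2.3764] open 0.1235843327859263 g 68.40351462364197 q6 -0.06173211118168328
dp mm [ 6.7133  5.4176 69.5894] turn -0.09651870961329223
```

Emit:
servo_tool --plan '[{"dp": [3.5,2.5,10],"delta_rot": [0,0,0],"jaw": 0},{"dp": [3.2,2.9,20],"delta_rot": [0,0,0],"jaw": 0},{"dp": [0,0,20],"delta_rot": [0,0,0],"jaw": 0},{"dp": [0,0,12],"delta_rot": [0,0,0],"jaw": 0},{"dp": [0,0,5],"delta_rot": [0,0,0],"jaw": 0},{"dp": [0,0,0],"delta_rot": [0,0,0],"jaw": 0},{"dp": [0,0,0],"delta_rot": [0,0,0],"jaw": 0},{"dp": [0,0,0],"delta_rot": [0,0,0],"jaw": 0},{"dp": [0,0,0],"delta_rot": [0,0,0],"jaw": 0}]'

```text
time: 12.35
tcp_pos: [0.517, 0.1772, 0.1303]
tcp_rot: [0.612, 0.791, 0.001, 0.0]
force: [0.7, 0.5, -2.1]
opening: 0.129
gripper_force: 68.4
```

```bash
python3 - <<'E'
from h import *
go([.5166,.1764,.127],14.5)
s=manip.snapshot("scene");t=manip.snapshot("top")
a=crop(s,365,115,57,75,7);b=crop(t,205,185,57,75,7)
cv2.imwrite("pics/c8.png",np.clip(255*(np.hstack([a,b])/255.)**.6*1.1,0,255).astype(np.uint8))
for z in (.077,.085,.109,.115,.13,.145,.18): print(z,(proj(s,[.516,.1788,z])-[365,115])*7+3)
E
```

```text
t 12.35 tcp [0.517  0.1772 0.1303] yaw 14.484591317018026 tilt [0.0015 0.0003] F [ 0.7428  0.537  -2.1361] open 0.12863664103434436 g 68.419429063797 q6 -0.049041322971488735
dp mm [-0.6268 -0.6297  3.3463] turn -0.0154086829819704
0.077 [[203.2628 391.8295]]
0.085 [[205.6641 378.0528]]
0.109 [[213.0029 335.949 ]]
0.115 [[214.8699 325.2378]]
0.13 [[219.5955 298.1266]]
0.145 [[224.4058 270.5294]]
0.18 [[235.9722 204.1714]]
```

View pics/c8.png

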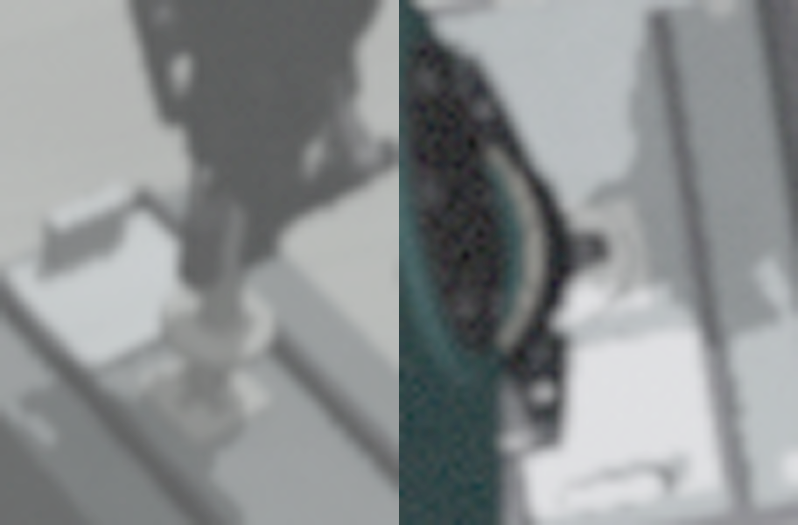

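Flange is at (218,320) against the expected (216,320), so the alignment is good to about 1 mm. I'll lower gently and watch the force.

Emit:
servo_tool --plan '[{"dp": [-0.7,-0.5,4],"delta_rot": [0,0,0],"jaw": 0},{"dp": [0,0,4],"delta_rot": [0,0,0],"jaw": 0},{"dp": [0,0,2],"delta_rot": [0,0,0],"jaw": 0},{"dp": [0,0,2],"delta_rot": [0,0,0],"jaw": 0},{"dp": [0,0,2],"delta_rot": [0,0,0],"jaw": 0},{"dp": [0,0,0],"delta_rot": [0,0,0],"jaw": 0},{"dp": [0,0,0],"delta_rot": [0,0,0],"jaw": 0}]'

```text
time: 13.15
tcp_pos: [0.5161, 0.1763, 0.1155]
tcp_rot: [0.612, 0.791, -0.0, -0.0]
force: [-0.8, -1.3, -2.0]
opening: 0.129
gripper_force: 68.4
```

Emit:
servo_tool --plan '[{"dp": [0,0,2],"delta_rot": [0,0,0],"jaw": 0},{"dp": [0,0,2],"delta_rot": [0,0,0],"jaw": 0},{"dp": [0,0,0],"delta_rot": [0,0,0],"jaw": 0}]' --grip_force 90

```text
time: 13.45
tcp_pos: [0.5159, 0.1762, 0.1113]
tcp_rot: [0.612, 0.791, -0.0, -0.0]
force: [-0.2, -0.3, -1.9]
opening: 0.125
gripper_force: 91.7
```

Emit:
servo_tool --plan '[{"dp": [0,0,2],"delta_rot": [0,0,0],"jaw": 0},{"dp": [0,0,2],"delta_rot": [0,0,0],"jaw": 0},{"dp": [0,0,2],"delta_rot": [0,0,0],"jaw": 0},{"dp": [0,0,2],"delta_rot": [0,0,0],"jaw": 0},{"dp": [0,0,0],"delta_rot": [0,0,0],"jaw": 0},{"dp": [0,0,0],"delta_rot": [0,0,0],"jaw": 0}]'

```text
time: 14.05
tcp_pos: [0.5164, 0.1763, 0.1042]
tcp_rot: [0.612, 0.791, 0.0, 0.0]
force: [-1.4, -0.2, 5.8]
opening: 0.124
gripper_force: 92.9
```

Emit:
servo_tool --plan '[{"dp": [0,0,2],"delta_rot": [0,0,0],"jaw": 0},{"dp": [0,0,2],"delta_rot": [0,0,0],"jaw": 0},{"dp": [0,0,2],"delta_rot": [0,0,0],"jaw": 0},{"dp": [0,0,2],"delta_rot": [0,0,0],"jaw": 0},{"dp": [0,0,1],"delta_rot": [0,0,0],"jaw": 0},{"dp": [0,0,0],"delta_rot": [0,0,0],"jaw": 0},{"dp": [0,0,0],"delta_rot": [0,0,0],"jaw": 0}]'

```text
time: 14.75
tcp_pos: [0.5165, 0.1763, 0.0956]
tcp_rot: [0.612, 0.791, 0.0, 0.0]
force: [-2.9, -0.6, 10.5]
opening: 0.124
gripper_force: 93.6
```

Emit:
servo_tool --plan '[{"dp": [0,0,1],"delta_rot": [0,0,0],"jaw": 0},{"dp": [0,0,1],"delta_rot": [0,0,0],"jaw": 0},{"dp": [0,0,0.7],"delta_rot": [0,0,0],"jaw": 0},{"dp": [0,0,0],"delta_rot": [0,0,0],"jaw": 0},{"dp": [0,0,0],"delta_rot": [0,0,0],"jaw": 0},{"dp": [0,0,0],"delta_rot": [0,0,0],"jaw": 0}]'

```text
time: 15.35
tcp_pos: [0.5166, 0.1764, 0.0948]
tcp_rot: [0.612, 0.791, 0.001, 0.001]
force: [-8.3, -1.3, 27.3]
opening: 0.121
gripper_force: 96.0
```

Emit:
servo_tool --plan '[{"dp": [0,0,0],"delta_rot": [0,0,0],"jaw": 0},{"dp": [0,0,0],"delta_rot": [0,0,0],"jaw": 0},{"dp": [0,0,0],"delta_rot": [0,0,0],"jaw": 0},{"dp": [0,0,0],"delta_rot": [0,0,0],"jaw": 0}]'

```text
time: 15.75
tcp_pos: [0.5166, 0.1764, 0.0948]
tcp_rot: [0.612, 0.791, 0.001, 0.001]
force: [-8.1, -2.3, 26.7]
opening: 0.124
gripper_force: 96.0
```

```bash
python3 - <<'E'
from h import *
go([.5166,.1764,.0948],14.5)
s=manip.snapshot("scene")
cv2.imwrite("pics/c9.png",np.clip(255*(crop(s,355,115,75,80,7)/255.)**.6*1.1,0,255).astype(np.uint8))
E
```

```text
t 15.75 tcp [0.5166 0.1764 0.0948] yaw 14.495777579078245 tilt [0.0018 0.0002] F [-8.095  -2.3451 26.6712] open 0.12368493506474448 g 96.03541374206543 q6 -0.050360759138872765
dp mm [ 0.02    0.0335 -0.0033] turn -0.0042224209217494035
```

View pics/c9.png

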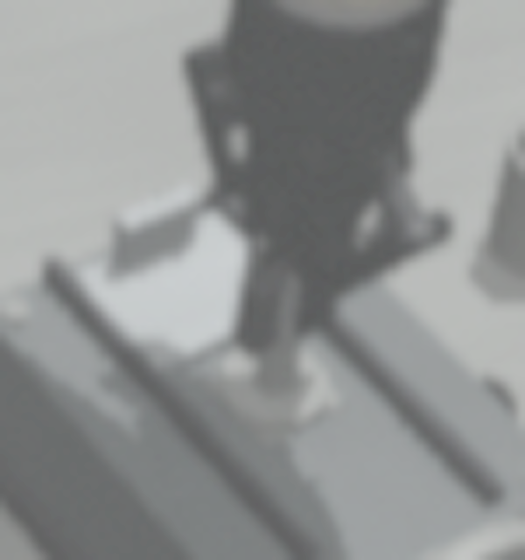

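The flange lies flat on the hub at about (275,385), the slide is still out with its tab at (155,230), and the push is steady at 27 N.

```bash
python3 -c "
from cell import manip
print(manip.hand_in())"
```

```text
the job is handed in; nothing more can be done
None
```

I pulled the slide out to its stop, meshed the splined key and pushed it home with its flange on the hub, and handed the job in at 15.75 s with the key still gripped and pressed down at about 27 N; the hand-in call returned no verdict.

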